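# Thread the air elbow into the clamped port

### The job

Pick up the brass elbow (the fitting with a single side outlet), set it in the clamped brass port with its outlet about a quarter turn anticlockwise (seen from above) of the hose saddle, and, pressing lightly, turn it clockwise until its lugs drop into the thread. Go on turning clockwise until resistance rises and the elbow is drawn down on its seal, and stop with the outlet pointing at the saddle, without turning past it and backing off. Touch down slowly and keep every push gentle, let go, and leave the other things where they are.

Things in the scene. Friction and masses are not known exactly. Their poses are not given: they have to be found in the camera images.
- elbow: Brass elbow fitting, 200 to 325 g, standing loose and upright on the table. Origin: centre of the shank's underside, z up. Round shank 28 mm diameter, 26 mm tall, foot chamfered 2.5 x 3 mm. Above it a square body 28 x 28 mm, from 26 to 68 mm height: grip its flat +y and -y faces. One barbed outlet, 18 mm diameter, sticks out along +x at 50 mm height.
- outlet (a point): Tip of the elbow's outlet, on the elbow's +x, 49 mm from its axis, 50 mm above its underside.
- lugs (a point): Point on the elbow's axis 10 mm above its underside, where a steel cross pin (6 mm wide and high, flat below, round on top) runs along the elbow's y; its ends stick out of the shank at +y and -y as two lugs, to 20 mm from the axis.
- fixture: Bolted-down vice holding the female brass port upright: base 120 x 130 mm, 30 mm high, jaws 52 mm high to 51 mm from the axis at +y and -y. Origin: on the port's axis, at table height; +x runs from the port to the hose saddle. The port is a cup, 56 mm outside, rim 66 mm above the table, bore 30 mm, with two opposite slots, about 8 mm wide, in its lip for the lugs.
- port (a point): Centre of the port's mouth, at the rim, 66 mm above the table. The slots' angle differs each time and is not measured: the lugs drop in with the outlet somewhere from 37 to 83 degrees anticlockwise (from above) of the fixture's +x. (It also enters half a turn from there, but then ends pointing away.) With lugs resting on the lip the elbow's origin is 59 mm above the table.
- seal (a point): Centre of the free top of the sprung rubber seal in the port, 49 mm above the table: the dropped-in elbow's underside sits here (drop 10 mm). Turned clockwise some 15 degrees, the lugs meet a helical ledge that draws the elbow down about 0.07 mm per degree against the seal (4 N, rising 2 N per mm, plus friction). Friction keeps it where it is left. Hard stop about 110 degrees past the slots.
- saddle (a point): Middle of the U-shaped hose saddle, an aluminium fork 40 mm wide, top at 102 mm, standing 95 mm along the fixture's +x from the port's axis; this point is 90 mm above the table. The finished outlet points at it.
- tee: Brass tee fitting like the elbow but with two opposite outlets along +x and -x (98 mm overall), 68 mm high. Leave it alone. Origin at its underside.
- straight: Brass straight fitting, same shank, round, barb pointing up, 83 mm high. Leave it alone. Origin at its underside.
- print_pad: Cream bell-shaped printing pad, 52 mm diameter, 49 mm high. Leave it alone. Origin at its underside.
- ink_jar: White jar with black cap, 64 mm diameter, 75 mm high. Leave it alone. Origin at its underside.
- spatula: Ink spatula lying flat at the far left. Leave it alone.
- screwdriver: Screwdriver lying flat at the far right. Leave it alone.
Not all that is in view belongs to the job. What is shaped like the elbow but green or red is not meant.

How it is judged:
By the outcome, as a careful person would: the job done as asked, in the order asked, and still so for the second after the job is handed in, with the robot touching nothing.
It also fails if it takes over 64 s, if anything falls off the work surface, if the arm or the gripper's body presses on something with over 40 N, if the wrist force passes 120 N, or if a joint passes its speed limit or range.

### The arm

A 7-joint arm with a two-finger parallel gripper is mounted at the origin on the work surface. World frame = base frame: x ahead of the robot, y to its left, z up, the work surface at z = 0. Lengths are in m, angles in rad, forces in N, time in s.
With the tool pointing down it reaches from about 0.4 to 0.925 m from the base axis. Payload 4.1 kg.
Tool frame: the origin (TCP) lies where the fingers leave the gripper's body, on its centre line; the fingertips stand 73 mm ahead of it and the grasp point (between the pads) lies 54 mm ahead of it; x points along the fingers, y is the direction in which the jaws open and shut, and the axes are right-handed (so a half turn about x gives the same grasp; the last joint's range is limited). The gripper opens to 85 mm and grips with 20 to 120 N. Pads are 22 mm wide; open, the fingers measure 114 mm over their backs; the gripper's body (76 mm by 85 mm) begins 54 mm behind the grasp point. The pads swing forward as they close: fully open they stand 13 mm farther back than shut.
Start: joints at [-1.24, 0.398, 0.045, 1.537, -0.019, 1.207, -0.051], TCP at [0.271, 0.591, 0.304] pointing down, gripper open.
Joint ranges: [-2.82, 2.82], [-0.49, 2.23], [-1.37, 1.46], [0, 2.46], [-1.36, 4.5], [0.23, 2], [-2.94, 2.94]. Speed limits (rad/s): [2.57, 2.57, 3.14, 3.14, 3.14, 3.14, 3.14].

### API

Orientations are given as a unit quaternion [w, x, y, z].
In Python, from station import bot, eyes gives the robot as it stands.
- The arm moves only by the tool carry_out, never from a script. Its argument "steps" is one flat list of numbers, 5 for each row, row after row: the shift along the tool's x, y, z in m, then the turn about the tool's x in degrees, then the opening, from -1 (shut) to 1 (fully open), so that 0 is half open. In form: [x, y, z, spin, fingers, x, y, z, spin, fingers, ...]. A call has 1 to 8 rows; each row shifts and turns the commanded pose from where the row before left it, along the tool's axes as they then stand; what a row does not reach is not made up. A row lasts 1/10 s, in which the tool goes at most 50 mm and 8.59 degrees, less where a joint would pass 70% of its speed; a pose out of reach is approached as far as the arm can. A call is refused whole if a number of a shift passes 0.05 or a number of a turn 8.59, either way. A call with a gripper value outside its range is refused whole. The fingers move at their own pace and stop on an object; "newtons" is the grip in N (left out, the last holds). Time passes only in rows, so rows that do not move let the fingers close. It gives the time, the measured TCP pose, the force and the opening at its end, in the units of the state.
- bot.state(): the state, without advancing time (a new reading comes with each control period).
- eyes.capture(name): name is "scene" or "top" or "wrist"; returns (picture, depth): 420x560x3 uint8, red, green, blue; 420x560 float32, m along the optical axis (not along the pixel's ray), 0 where there is no reading.
- eyes.calibration(name): a dict with "fx", "fy", "cx", "cy" (pixels), "R" (3x3) and "t" (3): a world point X has camera coordinates R X + t. Camera axes: x right, y down, z forward; pixel columns grow to the right and rows downward; lengths in m; the calibration is good to about 2 mm. A picture is of the moment at which its call begins: read the wrist's pose just before it. calibration takes no time and is no camera call; for the wrist camera it gives the pose at the moment of the call.
- bot.close_job(): hands the job in, once; it reports no verdict.
The state is a dict: "clock": time; "joint_positions": joint angles; "qd": joint speeds; "tau": joint torques, N m; "tool_pos": TCP position; "tool_rot": TCP orientation; "force": force on the tool from outside, world axes, zero at the start; "torque": the same for the moment, N m; "finger_gap": finger opening in m.
Only numpy, scipy, OpenCV 4.12 (cv2) and the standard library are available. Lean on these libraries where they do the work, as an engineer would, in place of code of your own. Each camera call takes 0.05 s, during which the arm holds its last target. There are 200 camera calls.

## Working session

There is one attempt and no reset: what is moved stays moved. The work goes in short steps, Python scripts to look and compute and a tool call to move; the robot and the scene stay as the last step left them, time stands still between calls to the robot, and variables do not carry over. Pictures are saved under pics/ and viewed, about 8 in all and at most 12, crops included, and the job is handed in when it is done.

Besides the shell and the picture viewer there is one more tool, called as name(argument=value, ...) on one line, values as JSON. carry_out: Moves the arm, as the interface text tells. Its arguments: {"type":"object","properties":{"steps":{"type":"array"},"newtons":{"type":"number"}},"required":["steps"]}

```bash
mkdir -p pics
cat > h.py <<'E'
import numpy as np,cv2
from station import bot,eyes
def cap(n,f=None):
    im,d=eyes.capture(n); c=eyes.calibration(n)
    if f: cv2.imwrite(f,cv2.cvtColor(im,cv2.COLOR_RGB2BGR))
    return im,d,c
def pts(d,c):
    v,u=np.mgrid[:d.shape[0],:d.shape[1]]
    P=np.stack([(u-c['cx'])/c['fx']*d,(v-c['cy'])/c['fy']*d,d],-1)
    return (P-np.array(c['t']))@np.array(c['R'])
def ray(c,u,v,z):
    R=np.array(c['R']);o=-R.T@np.array(c['t']);r=R.T@np.array([(u-c['cx'])/c['fx'],(v-c['cy'])/c['fy'],1])
    return o+r*(z-o[2])/r[2]
E
python3 - <<'E'
from h import *
s=bot.state();print({k:np.round(v,3).tolist() for k,v in s.items()})
for n in('scene','top'):
    im,d,c=cap(n,f'pics/{n}0.png');np.savez(f'{n}0.npz',im=im,d=d,**{k:np.array(v) for k,v in c.items()})
    print(n,-np.array(c['R']).T@np.array(c['t']),c['fx'])
E
```

```text
{'clock': 0.0, 'joint_positions': [-1.24, 0.399, 0.045, 1.538, -0.019, 1.207, -0.051], 'qd': [-0.001, 0.001, -0.001, 0.0, 0.001, -0.0, -0.002], 'tau': [-0.0, -47.512, 1.364, -25.423, 0.012, 0.01, -0.0], 'tool_pos': [0.271, 0.59, 0.303], 'tool_rot': [0.691, 0.15, 0.691, -0.151], 'force': [-0.057, -0.436, 0.083], 'torque': [0.006, -0.023, 0.001], 'finger_gap': 0.085}
scene [ 0.80801753 -0.45821524  0.83455824] 379.05070098882345
top [ 0.51214017 -0.01280936  1.08922346] 388.2234206559269
```

View pics/top0.png

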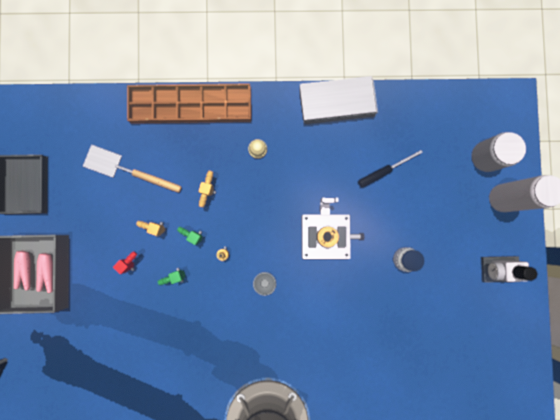

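View pics/scene0.png

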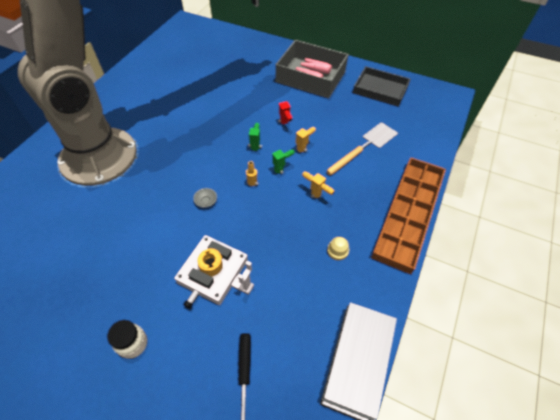

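Top view: the brass elbow candidates are (152,228), with a single outlet, the tee at (206,188), with two outlets, and the straight at (222,255). The green ones (190,236) and (172,278) and the red one (125,262) are not meant. The one at (152,228) fits: brass with one side outlet. The port is at (327,237) and the saddle at (328,205).

Run:
```python
from h import *
def L(n):
    z=np.load(f'{n}0.npz');return z['im'],z['d'],{k:z[k] for k in('fx','fy','cx','cy','R','t')}
im,d,c=L('top');P=pts(d,c)
def rep(name,box,sel):
    u0,v0,u1,v1=box;Q=P[v0:v1,u0:u1].reshape(-1,3);I=im[v0:v1,u0:u1].reshape(-1,3).astype(int)
    m=sel(Q,I);q=Q[m];print(name,m.sum(),'med',q.mean(0).round(4),'zmax',np.percentile(q[:,2],[50,90,99]).round(4));return q
br=lambda Q,I:(I[:,0]>I[:,2]+60)&(I[:,1]>I[:,2]+25)&(Q[:,2]>.02)
q=rep('elbow',(130,212,172,245),br)
b=q[q[:,2]>.063];(cx,cy),sz,a=cv2.minAreaRect((b[:,:2]*1000).astype(np.float32));print('body top',cx,cy,sz,a)
o=q[(q[:,2]>.045)&(q[:,2]<.062)];
o=o[np.hypot(o[:,0]-cx/1e3,o[:,1]-cy/1e3)>.02];m=o[:,:2].mean(0)*1000-[cx,cy];print('outlet dir deg',np.degrees(np.arctan2(m[1],m[0])),np.hypot(*m),np.hypot(o[:,0]-cx/1e3,o[:,1]-cy/1e3).max())
q=rep('port',(305,215,350,262),lambda Q,I:br(Q,I)&(Q[:,2]>.06))
(x,y),sz,a=cv2.minAreaRect((q[:,:2]*1000).astype(np.float32));print(x,y,sz)
q=rep('saddle',(312,190,345,215),lambda Q,I:(Q[:,2]>.085))
(x,y),sz,a=cv2.minAreaRect((q[:,:2]*1000).astype(np.float32));print(x,y,sz,a)
q=rep('base',(295,205,360,266),lambda Q,I:(abs(Q[:,2]-.03)<.008)&(I.min(1)>120))
(x,y),sz,a=cv2.minAreaRect((q[:,:2]*1000).astype(np.float32));print('base',x,y,sz,a)
A=cv2.resize(im[205:265,110:215],None,fx=6,fy=6,interpolation=cv2.INTER_CUBIC)[:, :400]
B=cv2.resize(im[190:265,295:368],None,fx=5,fy=5,interpolation=cv2.INTER_CUBIC)
H=max(A.shape[0],B.shape[0]);Z=np.zeros((H,A.shape[1]+B.shape[1],3),np.uint8);Z[:A.shape[0],:A.shape[1]]=A;Z[:B.shape[0],A.shape[1]:]=B
cv2.imwrite('pics/crop1.png',Z[...,::-1])
```

```text
elbow 179 med [0.5341 0.2962 0.0692] zmax [0.0666 0.0699 0.0721]
body top 515.0043334960938 146.05868530273438 (316.5491638183594, 28.029842376708984) 83.90690612792969
outlet dir deg 81.36040364167806 169.7617210444579 0.189306378604981
port 220 med [ 0.5009 -0.1692  0.0704] zmax [0.0659 0.0684 0.0706]
501.359130859375 -105.15483856201172 (184.9564208984375, 50.09907913208008)
saddle 41 med [ 0.5843 -0.1517  0.2182] zmax [0.1008 1.0892 1.0892]
562.7562255859375 -98.69341278076172 (24.168128967285156, 197.9093475341797) 23.550806045532227
base 1420 med [ 0.5004 -0.1689  0.0299] zmax [0.0299 0.0326 0.0353]
base 499.9960632324219 -183.967529296875 (158.08326721191406, 117.71748352050781) 88.93363189697266
```

View pics/crop1.png

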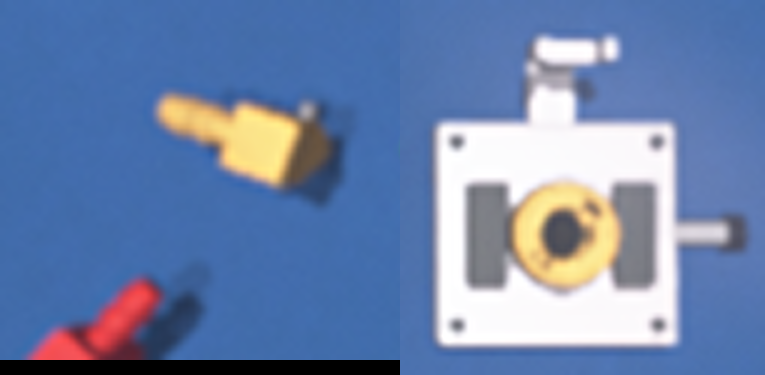

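The crop confirms the brass single-outlet elbow: body top at crop (262,143), outlet pointing up-left. The port slots show at crop (592,210) and (540,260), so the drop-in angle should be roughly 43°. I'll filter out the invalid depth pixels next.

Run:
```python
from h import *
z=np.load('top0.npz');im,d=z['im'],z['d'];c={k:z[k] for k in('fx','fy','cx','cy','R','t')};P=pts(d,c)
def get(box,zlo,zhi,sel):
    u0,v0,u1,v1=box;Q=P[v0:v1,u0:u1].reshape(-1,3);I=im[v0:v1,u0:u1].reshape(-1,3).astype(int)
    return Q[sel(I)&(Q[:,2]>zlo)&(Q[:,2]<zhi)&(d[v0:v1,u0:u1].ravel()>.1)]
def rect(n,q):
    (x,y),s,a=cv2.minAreaRect((q[:,:2]*1000).astype(np.float32));print(n,len(q),'rect',np.round([x,y,*s,a],1),'mean',(q.mean(0)*1000).round(1));return np.array([x,y])
br=lambda I:(I[:,0]>I[:,2]+60)&(I[:,1]>I[:,2]+25); al=lambda I:I[:,0]>-1
e=(130,212,172,245)
q=get(e,.063,.075,br);b=rect('body',q);bm=q.mean(0)[:2]*1e3
o=get(e,.04,.0625,br)[:,:2]*1e3;r=np.hypot(*(o-bm).T);o=o[(r>22)&(r<55)&(o[:,1]>bm[1])];m=o.mean(0)-bm
print('outlet',len(o),np.degrees(np.arctan2(m[1],m[0])),np.hypot(*(o-bm).T).max())
rect('port',get((300,212,352,262),.062,.072,br))
rect('saddle',get((310,185,345,215),.085,.108,al))
wh=lambda I:I.min(1)>110
q=get((295,205,360,266),.024,.036,wh);rect('base',q)
# base rect via colour contour on plane z=.03
m=((im.min(2)>110)*255).astype(np.uint8);m[:,:298]=0;m[:,358:]=0;m[:212]=0;m[265:]=0
k,_=cv2.findContours(cv2.morphologyEx(m,cv2.MORPH_OPEN,np.ones((5,5))),cv2.RETR_EXTERNAL,cv2.CHAIN_APPROX_NONE)
k=max(k,key=cv2.contourArea)[:,0];rect('base2',np.array([ray(c,*p,.03) for p in k]))
```

```text
body 108 rect [530.2 289.   28.5  25.4  71.3] mean [530.1 288.4  68.1]
outlet 49 69.00351460002236 48.351888036936415
port 209 rect [ 500.5 -170.9   53.5   50.1   89.3] mean [ 500.5 -169.6   66. ]
saddle 36 rect [ 594.5 -170.9   40.1    9.5   89.3] mean [ 594.4 -171.    97.2]
base 1410 rect [ 500.  -183.8  157.7  117.7   88.9] mean [ 500.4 -168.2   30. ]
base2 197 rect [ 502.9 -180.6  150.8  128.2   88.8] mean [ 501.5 -175.7   30. ]
```

carry_out(steps=[0, -0.021, 0.045, 0, 1, 0, -0.021, 0.045, 0, 1, 0, -0.021, 0.045, 0, 1, 0, -0.021, 0.045, 0, 1, 0, -0.021, 0.045, 0, 1, 0, -0.021, 0.045, 0, 1, 0, -0.021, 0.045, 0, 1, 0, -0.021, 0.045, 0, 1])

```text
clock: 0.9
tool_pos: [0.5289, 0.2864, 0.3036]
tool_rot: [0.691, 0.151, 0.691, -0.151]
force: [0.8, 0.8, -1.3]
finger_gap: 0.0854
```

carry_out(steps=[0, 0, 0, 8.5, 1, 0, 0, 0, 8.5, 1, 0, 0, 0, 8.5, 1, 0, 0, 0, 8.5, 1, 0, 0, 0, 8.5, 1, 0, 0, 0, 8.5, 1, 0, 0, 0, 8.5, 1, 0, 0, 0, 8.5, 1])

```text
clock: 1.7
tool_pos: [0.5278, 0.2881, 0.3034]
tool_rot: [-0.487, -0.512, -0.487, 0.513]
force: [0.4, 1.0, 0.3]
finger_gap: 0.0853
```

carry_out(steps=[0.02, 0, 0, 8.5, 1, 0.02, 0, 0, 8.5, 1, 0.02, 0, 0, 0, 1, 0, 0, 0, 0, 1, 0, 0, 0, 0, 1])

```text
clock: 2.2
tool_pos: [0.528, 0.2882, 0.2439]
tool_rot: [-0.408, -0.578, -0.408, 0.578]
force: [0.1, 0.0, 0.4]
finger_gap: 0.0855
```

```bash
cat >> h.py <<'E'
def st():
    s=bot.state();from scipy.spatial.transform import Rotation as Ro
    q=s['tool_rot'];R=Ro.from_quat([q[1],q[2],q[3],q[0]]).as_matrix()
    print('t',round(s['clock'],2),'p',np.round(s['tool_pos'],4),'yawY',round(np.degrees(np.arctan2(R[1,1],R[0,1])),2),'down',R[:,0].round(3),'F',np.round(s['force'],2),'M',np.round(s['torque'],2),'gap',round(s['finger_gap'],4));return s,R
E
python3 - <<'E'
from h import *
s,R=st()
im,d,c=cap('wrist','pics/w1.png');P=pts(d,c)
I=im.astype(int);ok=(d>.05)&(I[...,0]>I[...,2]+60)&(I[...,1]>I[...,2]+25)
q=P[ok&(abs(P[...,0]-.53)<.08)&(abs(P[...,1]-.289)<.08)]
print(len(q));b=q[(q[:,2]>.064)&(q[:,2]<.073)];print(len(b),b.mean(0),cv2.minAreaRect((b[:,:2]*1e3).astype(np.float32)))
m=b.mean(0)[:2];o=q[(q[:,2]>.045)&(q[:,2]<.061)][:,:2];r=np.hypot(*(o-m).T);o=o[(r>.022)&(r<.055)];v=o.mean(0)-m;print(len(o),np.degrees(np.arctan2(v[1],v[0])))
E
```

```text
t 2.2 p [0.528  0.2882 0.2439] yawY -19.6 down [-0.001 -0.    -1.   ] F [0.06 0.02 0.37] M [ 0.05  0.02 -0.03] gap 0.0855
2405
1275 [0.53122973 0.29072989 0.0690919 ] ((530.94970703125, 289.6153259277344), (27.16599464416504, 27.90680694580078), 70.18485260009766)
679 70.20689413536148
```

View pics/w1.png

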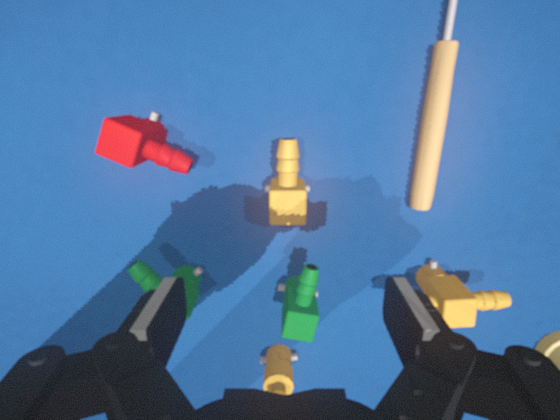

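The wrist view confirms the elbow at (288,190) with its outlet up at (288,145). It sits at (531,290) mm with yaw 70.2°, and the tool is aligned.

carry_out(steps=[0.025, 0.0023, -0.0024, -0.2, 1, 0.025, 0, 0, 0, 1, 0.025, 0, 0, 0, 1, 0.025, 0, 0, 0, 1, 0.02, 0, 0, 0, 1, 0.01, 0, 0, 0, 1, 0.009, 0, 0, 0, 1, 0, 0, 0, 0, 1])

```text
clock: 3.05
tool_pos: [0.5312, 0.2898, 0.1048]
tool_rot: [-0.408, -0.577, -0.409, 0.577]
force: [0.3, -1.0, -0.5]
finger_gap: 0.0856
```

carry_out(steps=[0, 0, 0, 0, 0, 0, 0, 0, 0, -0.3, 0, 0, 0, 0, -1, 0, 0, 0, 0, -1, 0, 0, 0, 0, -1, 0, 0, 0, 0, -1, 0, 0, 0, 0, -1, 0, 0, 0, 0, -1], newtons=60)

```text
clock: 3.85
tool_pos: [0.5315, 0.29, 0.1056]
tool_rot: [0.408, 0.578, 0.409, -0.577]
force: [-0.6, 0.2, 5.8]
finger_gap: 0.0273
```

```bash
python3 -c "
from h import *
st();cap('wrist','pics/w2.png')"
```

```text
t 3.85 p [0.5315 0.29   0.1056] yawY -19.42 down [ 0.001  0.001 -1.   ] F [-0.63  0.2   5.75] M [-0.04  0.08 -0.03] gap 0.0273
```

View pics/w2.png

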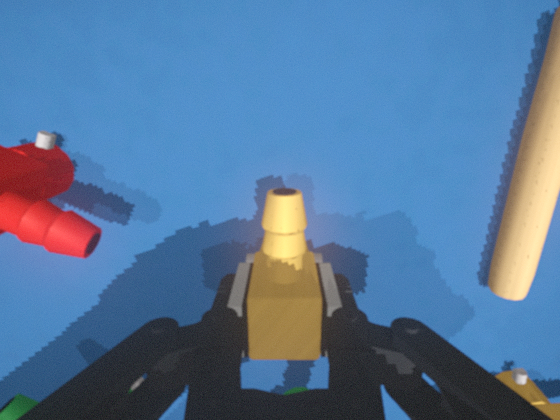

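Elbow is held squarely: body at (285,315), outlet at (285,205). Next: lift and carry.

carry_out(steps=[-0.01, 0, 0, 0, -1, -0.02, 0, 0, 0, -1, -0.03, 0, 0, 0, -1, -0.03, 0, 0, 0, -1, -0.03, 0, 0, 0, -1, -0.02, 0, 0, 0, -1, -0.01, 0, 0, 0, -1, 0, 0, 0, 0, -1])

```text
clock: 4.7
tool_pos: [0.5314, 0.2898, 0.2559]
tool_rot: [0.408, 0.578, 0.409, -0.577]
force: [0.4, 1.0, -1.7]
finger_gap: 0.0274
```

carry_out(steps=[0, 0.0052, 0.0185, 0, -1, 0, 0.0104, 0.037, 0, -1, 0, 0.0104, 0.037, 0, -1, 0, 0.0104, 0.037, 0, -1, 0, 0.0104, 0.037, 0, -1, 0, 0.0104, 0.037, 0, -1, 0, 0.0104, 0.037, 0, -1, 0, 0.0104, 0.037, 0, -1])

```text
clock: 5.5
tool_pos: [0.5104, -0.0006, 0.2533]
tool_rot: [-0.408, -0.576, -0.409, 0.578]
force: [0.2, 0.3, -1.8]
finger_gap: 0.0274
```

carry_out(steps=[0, 0.0104, 0.037, 0, -1, 0, 0.0104, 0.037, 0, -1, 0, 0.0104, 0.037, 0, -1, 0, 0.0104, 0.037, 0, -1, 0, 0.0052, 0.0185, -5, -1, 0, 0, 0, -7, -1, 0, 0, 0, -7.4, -1, 0, 0, 0, 0, -1])

```text
clock: 6.3
tool_pos: [0.4993, -0.1713, 0.2533]
tool_rot: [-0.498, -0.5, -0.5, 0.501]
force: [0.8, 0.7, -1.5]
finger_gap: 0.0273
```

```bash
cat > m.py <<'E'
from h import *
s,R=st();p=np.array(s['tool_pos'])
im,d,c=cap('wrist');P=pts(d,c);T=(P-p)@R   # tool frame
I=im.astype(int);br=(d>.03)&(I[...,0]>I[...,2]+60)&(I[...,1]>I[...,2]+25)
q=T[br&(abs(T[...,1])<.03)&(abs(T[...,2])<.07)&(T[...,0]<.10)&(T[...,0]>.02)]
top=q[(q[:,0]<.046)];print('elbow top n',len(top),'x',np.median(top[:,0]),'y',top[:,1].min(),top[:,1].max(),'z',np.percentile(top[:,2],[1,50,99]))
o=q[q[:,2]>.02];print('outlet zmax',np.percentile(o[:,2],99),'ymean',o[:,1].mean(),'x top of barb',np.percentile(o[:,0],2))
rim=P[br&(abs(P[...,2]-.066)<.006)&(abs(P[...,0]-.5)<.05)&(abs(P[...,1]+.17)<.05)]
if len(rim)>50: print('rim',len(rim),rim.mean(0),cv2.minEnclosingCircle((rim[:,:2]*1e3).astype(np.float32)))
sd=P[(d>.05)&(P[...,2]>.08)&(P[...,2]<.108)&(P[...,0]>.57)&(P[...,0]<.62)&(abs(P[...,1]+.17)<.04)]
if len(sd)>20: print('saddle',len(sd),cv2.minAreaRect((sd[:,:2]*1e3).astype(np.float32)))
cv2.imwrite('pics/w_last.png',im[...,::-1])
E
cat > rim.py <<'E'
from h import *
z=np.load('top0.npz');im,d=z['im'],z['d'];c={k:z[k] for k in('fx','fy','cx','cy','R','t')}
I=im.astype(int);m=((I[...,0]>I[...,2]+60)&(I[...,1]>I[...,2]+25)).astype(np.uint8);m[:,:300]=0;m[:,352:]=0;m[:212]=0;m[262:]=0
k,_=cv2.findContours(m,cv2.RETR_EXTERNAL,cv2.CHAIN_APPROX_NONE);k=max(k,key=cv2.contourArea)[:,0]
X=np.array([ray(c,*q,.066)[:2] for q in k])*1e3;print('top rim',cv2.fitEllipse(X.astype(np.float32)))
E
python3 m.py; python3 rim.py
```

```text
t 6.3 p [ 0.4993 -0.1713  0.2533] yawY -0.13 down [-0.003  0.001 -1.   ] F [ 0.75  0.68 -1.46] M [-0.03 -0.04 -0.05] gap 0.0273
elbow top n 5175 x 0.037113969910265915 y -0.013772342281128131 0.01339037908971171 z [-0.02528829 -0.00351292  0.01273477]
top rim ((500.5317077636719, -170.1795196533203), (51.387882232666016, 54.33580780029297), 178.8445281982422)Traceback (most recent call last):
  File "m.py", line 7, in <module>
    o=q[q[:,2]>.02];print('outlet zmax',np.percentile(o[:,2],99),'ymean',o[:,1].mean(),'x top of barb',np.percentile(o[:,0],2))
                                        ~~~~~~~~~~~~~^^^^^^^^^^^
    return _quantile_unchecked(
        a, q, axis, out, overwrite_input, method, keepdims, weights)
    return _ureduce(a,
                    func=_quantile_ureduce_func,
    ...<5 lines>...
                    overwrite_input=overwrite_input,
                    method=method)
    r = func(a, **kwargs)
    result = _quantile(arr,
                       quantiles=q,
    ...<2 lines>...
                       out=out,
                       weights=wgt)
    slices_having_nans = np.isnan(arr[-1, ...])
                                  ~~~^^^^^^^^^
IndexError: index -1 is out of bounds for axis 0 with size 0
```

```bash
sed -i 's/^o=q\[.*$/b=top[(top[:,0]<.040)];print("face z",np.percentile(b[:,2],[0.5,2,50,98,99.5]));o=q[q[:,2]<-.02];print("outlet",len(o),o[:,2].min(),o[:,1].mean())/' m.py; sed -i '1a for n in ("top","scene"): cap(n,f"pics/{n}1.png")' m.py
python3 m.py
python3 - <<'E'
import cv2,numpy as np
a=cv2.imread('pics/scene1.png')[190:320,130:300];b=cv2.imread('pics/top1.png')[175:285,260:400]
a=cv2.resize(a,None,fx=3,fy=3);b=cv2.resize(b,None,fx=2,fy=2);b=cv2.copyMakeBorder(b,0,a.shape[0]-b.shape[0],0,0,0);cv2.imwrite('pics/c2.png',np.hstack([a,b]))
E
```

```text
t 6.45 p [ 0.5003 -0.1707  0.254 ] yawY -0.17 down [-0.002  0.    -1.   ] F [ 1.75  0.2  -1.91] M [-0.05  0.03  0.02] gap 0.0276
elbow top n 5186 x 0.03712186659245016 y -0.013870865148766565 0.013244784013663984 z [-0.02546256 -0.00344662  0.01287066]
face z [-0.01324346 -0.01292753 -0.00147405  0.012568    0.01313519]
outlet 2934 -0.048289845823750004 -0.0002759626798179586
rim 1677 [ 0.50197138 -0.16082572  0.0664573 ] ((500.7594299316406, -170.1732635498047), 27.76073455810547)
saddle 716 ((595.5555419921875, -172.52256774902344), (41.32756042480469, 11.088790893554688), 88.45084381103516)
```

View pics/c2.png

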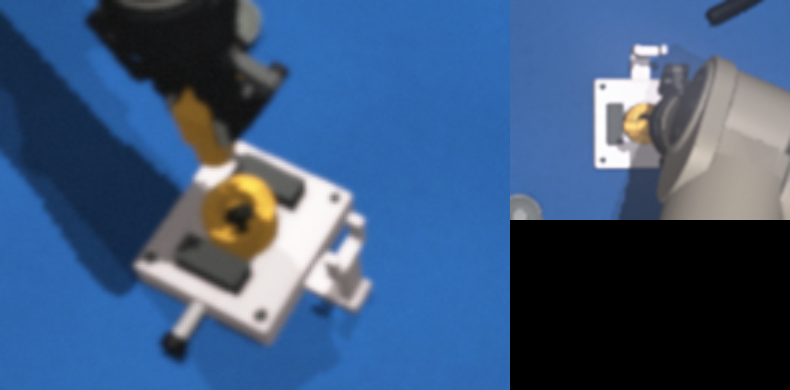

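The rim from the wrist camera is at (500.8, −170.2) mm, r 27.8 (expected 28), and agrees with the top view. The elbow sits centred in the gripper. The fixture's yaw is about −1.2°. Next: go down, slowing near the rim.

carry_out(steps=[0.015, 0.0004, -0.0005, 0, -1, 0.02, 0, 0, 0, -1, 0.02, 0, 0, 0, -1, 0.012, 0, 0, 0, -1, 0.006, 0, 0, 0, -1, 0.003, 0, 0, 0, -1, 0, 0, 0, 0, -1, 0, 0, 0, 0, -1])

```text
clock: 7.3
tool_pos: [0.502, -0.1702, 0.1796]
tool_rot: [0.5, 0.5, 0.499, -0.5]
force: [-0.0, 0.2, -1.7]
finger_gap: 0.0271
```

```bash
python3 -c "
from h import *
st()"; cat m.py | head -3; sed -i '/^for n in/d' m.py; python3 m.py
```

```text
t 7.3 p [ 0.502  -0.1702  0.1796] yawY -0.03 down [ 0.001 -0.    -1.   ] F [-0.01  0.18 -1.69] M [0.01 0.   0.01] gap 0.0271
from h import *
for n in ("top","scene"): cap(n,f"pics/{n}1.png")
s,R=st();p=np.array(s['tool_pos'])
t 7.3 p [ 0.502  -0.1702  0.1796] yawY -0.03 down [ 0.001 -0.    -1.   ] F [-0.01  0.18 -1.69] M [0.01 0.   0.01] gap 0.0271
elbow top n 5098 x 0.03728945971878727 y -0.014161071769628018 0.01274686312384436 z [-0.0134895  -0.00329526  0.012979  ]
face z [-0.01315474 -0.01284297 -0.00137275  0.01263189  0.01332421]
outlet 2883 -0.047973475022452805 -0.0005102709959567284
rim 1755 [ 0.49906327 -0.16234767  0.06617117] ((500.47998046875, -169.57955932617188), 27.270917892456055)
saddle 1746 ((595.2442016601562, -172.53443908691406), (41.230411529541016, 11.592747688293457), 88.89984893798828)
```

carry_out(steps=[0.002, -0.0007, 0, 0, -1, 0.002, 0, 0, 0, -1, 0.002, 0, 0, 0, -1, 0.001, 0, 0, 0, -1, 0.001, 0, 0, 0, -1, 0, 0, 0, 0, -1])

```text
clock: 7.95
tool_pos: [0.5008, -0.17, 0.1707]
tool_rot: [-0.5, -0.5, -0.5, 0.5]
force: [0.2, 0.4, -1.9]
finger_gap: 0.0273
```

carry_out(steps=[0.001, 0, 0, 0, -1, 0.001, 0, 0, 0, -1, 0, 0, 0, 0, -1])

```text
clock: 8.25
tool_pos: [0.5008, -0.17, 0.1687]
tool_rot: [-0.5, -0.5, -0.5, 0.5]
force: [-0.4, 0.4, -2.5]
finger_gap: 0.0272
```

carry_out(steps=[0.001, 0, 0, 0, -1, 0.001, 0, 0, 0, -1, 0.001, 0, 0, 0, -1, 0.0005, 0, 0, 0, -1, 0, 0, 0, 0, -1])

```text
clock: 8.75
tool_pos: [0.5008, -0.17, 0.1653]
tool_rot: [0.5, 0.5, 0.5, -0.5]
force: [-0.0, 0.2, -2.0]
finger_gap: 0.0273
```

carry_out(steps=[0.0005, 0, 0, 0, -1, 0, 0, 0, 0, -1])

```text
clock: 8.95
tool_pos: [0.5008, -0.17, 0.1648]
tool_rot: [0.5, 0.5, 0.5, -0.5]
force: [-0.3, -0.6, -1.0]
finger_gap: 0.0273
```

carry_out(steps=[0.0005, 0, 0, 0, -1, 0, 0, 0, 0, -1])

```text
clock: 9.15
tool_pos: [0.5009, -0.1701, 0.1646]
tool_rot: [0.5, 0.5, 0.5, -0.5]
force: [-0.4, 0.6, 0.0]
finger_gap: 0.0272
```

carry_out(steps=[0.0005, 0, 0, 0, -1, 0, 0, 0, 0, -1])

```text
clock: 9.35
tool_pos: [0.5009, -0.1701, 0.1645]
tool_rot: [0.5, 0.5, 0.5, -0.5]
force: [-2.2, 1.8, 5.7]
finger_gap: 0.0272
```

carry_out(steps=[0.0005, 0, 0, 0, -1, 0, 0, 0, 0, -1])

```text
clock: 9.55
tool_pos: [0.501, -0.1702, 0.1645]
tool_rot: [0.5, 0.5, 0.5, -0.5]
force: [-2.6, 0.0, 9.2]
finger_gap: 0.0274
```

carry_out(steps=[-0.0004, 0, 0, 0, -1, 0, 0, 0, 2, -1, 0, 0, 0, 2, -1, 0, 0, 0, 2, -1, 0, 0, 0, 0, -1])

```text
clock: 10.05
tool_pos: [0.5017, -0.1702, 0.1645]
tool_rot: [0.474, 0.526, 0.472, -0.525]
force: [0.3, 0.4, 4.8]
finger_gap: 0.0273
```

```bash
python3 -c "
from h import *
st()"
```

```text
t 10.05 p [ 0.5017 -0.1702  0.1645] yawY -6.02 down [ 0.002 -0.    -1.   ] F [0.3  0.44 4.83] M [ 0.16  0.08 -0.08] gap 0.0273
```

carry_out(steps=[0, 0, 0, 2, -1, 0, 0, 0, 2, -1, 0, 0, 0, 2, -1, 0, 0, 0, 0, -1])

```text
clock: 10.45
tool_pos: [0.5019, -0.1702, 0.1645]
tool_rot: [0.446, 0.55, 0.444, -0.549]
force: [0.4, 0.7, 6.2]
finger_gap: 0.0275
```

carry_out(steps=[0, 0, 0, 2, -1, 0, 0, 0, 2, -1, 0, 0, 0, 2, -1, 0, 0, 0, 0, -1])

```text
clock: 10.85
tool_pos: [0.5019, -0.1703, 0.1645]
tool_rot: [0.416, 0.573, 0.415, -0.571]
force: [0.2, -0.1, 5.3]
finger_gap: 0.0275
```

```bash
python3 -c "
from h import *
st()"
```

```text
t 10.85 p [ 0.5019 -0.1703  0.1645] yawY -17.97 down [ 0.003 -0.001 -1.   ] F [ 0.15 -0.13  5.26] M [ 0.07 -0.09 -0.04] gap 0.0275
```

carry_out(steps=[0, 0, 0, 2, -1, 0, 0, 0, 2, -1, 0, 0, 0, 2, -1, 0, 0, 0, 0, -1])

```text
clock: 11.25
tool_pos: [0.5018, -0.1704, 0.1645]
tool_rot: [0.386, 0.594, 0.385, -0.592]
force: [1.0, -0.0, 5.6]
finger_gap: 0.0274
```

carry_out(steps=[0, 0, 0, 2, -1, 0, 0, 0, 2, -1, 0, 0, 0, 2, -1, 0, 0, 0, 0, -1])

```text
clock: 11.65
tool_pos: [0.5017, -0.1705, 0.1644]
tool_rot: [0.354, 0.613, 0.353, -0.612]
force: [0.5, 1.0, 5.6]
finger_gap: 0.0271
```

```bash
python3 -c "
from h import *
st()"
```

```text
t 11.65 p [ 0.5017 -0.1705  0.1644] yawY -30.05 down [ 0.002 -0.001 -1.   ] F [0.45 0.98 5.63] M [-0.01 -0.03 -0.05] gap 0.0271
```

Outlet now at 60°. From here I go 4–6° at a time.

carry_out(steps=[0, 0, 0, 2, -1, 0, 0, 0, 2, -1, 0, 0, 0, 2, -1, 0, 0, 0, 0, -1])

```text
clock: 12.05
tool_pos: [0.5016, -0.1705, 0.1642]
tool_rot: [0.321, 0.631, 0.32, -0.63]
force: [1.9, -0.6, 5.6]
finger_gap: 0.0275
```

carry_out(steps=[0, 0, 0, 2, -1, 0, 0, 0, 2, -1, 0, 0, 0, 0, -1])

```text
clock: 12.35
tool_pos: [0.5012, -0.1702, 0.1638]
tool_rot: [0.299, 0.641, 0.298, -0.641]
force: [2.1, -1.5, 2.8]
finger_gap: 0.027
```

carry_out(steps=[0, 0, 0, 2, -1, 0, 0, 0, 0, -1])

```text
clock: 12.55
tool_pos: [0.5011, -0.1701, 0.1637]
tool_rot: [0.287, 0.646, 0.287, -0.646]
force: [3.4, -1.6, 1.3]
finger_gap: 0.0274
```

```bash
python3 -c "
from h import *
st()"
```

```text
t 12.55 p [ 0.5011 -0.1701  0.1637] yawY -42.08 down [ 0.001 -0.001 -1.   ] F [ 3.43 -1.55  1.29] M [-0.59 -0.79  0.01] gap 0.0274
```

carry_out(steps=[0.0005, 0, 0, 1, -1, 0, 0, 0, 0, -1])

```text
clock: 12.75
tool_pos: [0.5012, -0.1697, 0.163]
tool_rot: [0.282, 0.649, 0.282, -0.648]
force: [5.2, -2.5, -0.6]
finger_gap: 0.0271
```

```bash
python3 -c "
from h import *
st()"
```

```text
t 12.75 p [ 0.5012 -0.1697  0.163 ] yawY -43.04 down [ 0.001  0.    -1.   ] F [ 5.17 -2.48 -0.58] M [-0.42 -1.09  0.05] gap 0.0271
```

carry_out(steps=[0.0005, 0.0005, -0.0002, 0, -1, 0.0005, 0, 0, 0, -1, 0, 0, 0, 0, -1])

```text
clock: 13.05
tool_pos: [0.5013, -0.1696, 0.162]
tool_rot: [0.281, 0.649, 0.282, -0.648]
force: [3.6, 0.5, -1.4]
finger_gap: 0.0277
```

```bash
python3 -c "
from h import *
st()"
```

```text
t 13.05 p [ 0.5013 -0.1696  0.162 ] yawY -43.01 down [-0.     0.001 -1.   ] F [ 3.59  0.49 -1.44] M [ 0.05 -0.94  0.02] gap 0.0277
```

carry_out(steps=[0.001, 0.0003, -0.0003, 0, -1, 0.001, 0, 0, 0, -1, 0.001, 0, 0, 0, -1, 0, 0, 0, 0, -1])

```text
clock: 13.45
tool_pos: [0.5014, -0.1698, 0.1589]
tool_rot: [-0.281, -0.648, -0.282, 0.649]
force: [4.0, 1.1, -1.4]
finger_gap: 0.0273
```

```bash
python3 -c "
from h import *
st()"
```

```text
t 13.45 p [ 0.5014 -0.1698  0.1589] yawY -43.02 down [-0.001  0.001 -1.   ] F [ 4.    1.05 -1.4 ] M [ 0.29 -0.76 -0.01] gap 0.0273
```

carry_out(steps=[0.001, 0.0003, -0.0003, 0, -1, 0.001, 0, 0, 0, -1, 0.001, 0, 0, 0, -1, 0.0005, 0, 0, 0, -1, 0, 0, 0, 0, -1])

```text
clock: 13.95
tool_pos: [0.5017, -0.17, 0.1554]
tool_rot: [-0.281, -0.648, -0.282, 0.649]
force: [1.0, 1.8, -2.0]
finger_gap: 0.0272
```

carry_out(steps=[0.0005, 0, 0, 0, -1, 0, 0, 0, 0, -1])

```text
clock: 14.15
tool_pos: [0.5018, -0.1701, 0.1551]
tool_rot: [-0.282, -0.648, -0.282, 0.649]
force: [1.5, 1.6, -1.1]
finger_gap: 0.0271
```

```bash
python3 -c "
from h import *
st()"
```

```text
t 14.15 p [ 0.5018 -0.1701  0.1551] yawY -43.02 down [-0.001  0.    -1.   ] F [ 1.54  1.57 -1.07] M [ 0.42 -0.16 -0.02] gap 0.0271
```

carry_out(steps=[0.0005, 0, 0, 0, -1, 0.0003, 0, 0, 0, -1, 0, 0, 0, 0, -1])

```text
clock: 14.45
tool_pos: [0.502, -0.1702, 0.1546]
tool_rot: [-0.282, -0.648, -0.282, 0.649]
force: [-0.8, 2.2, 1.5]
finger_gap: 0.0273
```

```bash
python3 -c "
from h import *
st()"
```

```text
t 14.45 p [ 0.502  -0.1702  0.1546] yawY -43.03 down [-0.  0. -1.] F [-0.77  2.19  1.47] M [ 0.5   0.13 -0.03] gap 0.0273
```

Seal reached, with a drop of 9.9 mm at outlet 47°. Now threading clockwise.

carry_out(steps=[0.0002, 0, 0, 2, -1, 0, 0, 0, 2, -1, 0, 0, 0, 2, -1, 0, 0, 0, 2, -1, 0, 0, 0, 0, -1])

```text
clock: 14.95
tool_pos: [0.5024, -0.1706, 0.1544]
tool_rot: [0.236, 0.667, 0.235, -0.667]
force: [-0.3, 0.4, 2.3]
finger_gap: 0.0275
```

```bash
python3 -c "
from h import *
st()"
```

```text
t 14.95 p [ 0.5024 -0.1706  0.1544] yawY -51.09 down [ 0.001 -0.001 -1.   ] F [-0.28  0.4   2.27] M [ 0.01 -0.03 -0.03] gap 0.0275
```

carry_out(steps=[0, 0, 0, 2, -1, 0, 0, 0, 2, -1, 0, 0, 0, 2, -1, 0.0001, 0, 0, 2, -1, 0, 0, 0, 0, -1])

```text
clock: 15.45
tool_pos: [0.5024, -0.1704, 0.1543]
tool_rot: [0.189, 0.682, 0.188, -0.681]
force: [0.0, -0.4, 1.6]
finger_gap: 0.0276
```

```bash
python3 -c "
from h import *
st()"
```

```text
t 15.45 p [ 0.5024 -0.1704  0.1543] yawY -59.09 down [ 0.    -0.001 -1.   ] F [ 0.02 -0.39  1.62] M [-0.2  -0.1  -0.02] gap 0.0276
```

Now follow the helix at 0.14 mm per 2°.

carry_out(steps=[0.0001, 0, 0, 2, -1, 0.00014, 0, 0, 2, -1, 0.00014, 0, 0, 2, -1, 0.00014, 0, 0, 2, -1, 0, 0, 0, 0, -1])

```text
clock: 15.95
tool_pos: [0.5023, -0.1701, 0.1537]
tool_rot: [0.141, 0.693, 0.14, -0.693]
force: [0.3, 0.2, 3.6]
finger_gap: 0.0277
```

```bash
python3 -c "
from h import *
st()"
```

```text
t 15.95 p [ 0.5023 -0.1701  0.1537] yawY -67.08 down [ 0. -0. -1.] F [0.31 0.21 3.64] M [-0.02 -0.14 -0.09] gap 0.0277
```

carry_out(steps=[0.00014, 0, 0, 2, -1, 0.00014, 0, 0, 2, -1, 0.00014, 0, 0, 2, -1, 0.00014, 0, 0, 2, -1, 0, 0, 0, 0, -1])

```text
clock: 16.45
tool_pos: [0.5023, -0.1702, 0.1532]
tool_rot: [0.092, 0.701, 0.092, -0.701]
force: [-0.2, -0.5, 4.4]
finger_gap: 0.0274
```

```bash
python3 -c "
from h import *
st()"; python3 m.py
```

```text
t 16.45 p [ 0.5023 -0.1702  0.1532] yawY -75.09 down [ 0. -0. -1.] F [-0.22 -0.52  4.41] M [-0.02 -0.17  0.  ] gap 0.0274
t 16.45 p [ 0.5023 -0.1702  0.1532] yawY -75.09 down [ 0. -0. -1.] F [-0.22 -0.52  4.41] M [-0.02 -0.17  0.  ] gap 0.0274
elbow top n 5126 x 0.037309515022668285 y -0.014096321638483362 0.012897065435229216 z [-0.01236275 -0.00215371  0.01426233]
face z [-0.01220049 -0.01184446 -0.00026421  0.01399887  0.01462995]
outlet 2956 -0.047082837750111455 -0.0005708584963734784
rim 1759 [ 0.51290477 -0.16635775  0.06606151] ((503.36944580078125, -169.7425079345703), 27.106279373168945)
saddle 1974 ((595.349609375, -172.62400817871094), (40.35515594482422, 10.250353813171387), 88.94205474853516)
```

carry_out(steps=[0.00014, 0, 0, 2, -1, 0.00014, 0, 0, 2, -1, 0.00014, 0, 0, 2, -1, 0.00014, 0, 0, 2, -1, 0.00014, 0, 0, 2, -1, 0.00014, 0, 0, 2, -1, 0.0001, 0, 0, 1.5, -1, 0, 0, 0, 0, -1])

```text
clock: 17.3
tool_pos: [0.5023, -0.1703, 0.1523]
tool_rot: [0.009, 0.707, 0.008, -0.707]
force: [0.8, -0.1, 6.4]
finger_gap: 0.0273
```

```bash
cat >> m.py <<'E'
# outlet line in world: bin brass points of the barb by distance, fit line
o=q[(q[:,2]<-.018)];W=(o@R.T+p)
n=np.round(o[:,2],3);C=np.array([[z,(o[n==z,1].max()+o[n==z,1].min())/2] for z in np.unique(n) if (n==z).sum()>15])
f=np.polyfit(C[:,0],C[:,1],1);print('outlet tool tilt deg',np.degrees(np.arctan(f[0])),'mid y tip',C[0], 'body mid y',(top[:,1].max()+top[:,1].min())/2)
E
python3 m.py
```

```text
t 17.3 p [ 0.5023 -0.1703  0.1523] yawY -88.64 down [ 0. -0. -1.] F [ 0.78 -0.14  6.36] M [-0.02 -0.13  0.02] gap 0.0273
elbow top n 5149 x 0.03729772255328262 y -0.014076707492513605 0.01303672601536385 z [-0.01221223 -0.00199184  0.0144627 ]
face z [-0.01213099 -0.01175456 -0.00012579  0.01406225  0.01493868]
outlet 2948 -0.046947905706521596 -0.0002514917050602029
rim 1768 [ 0.51322945 -0.16953979  0.06601024] ((502.0258483886719, -170.48733520507812), 27.467350006103516)
saddle 1832 ((595.3358154296875, -172.52703857421875), (40.34635543823242, 10.199214935302734), 88.8568344116211)
outlet tool tilt deg 2.012943394196856 mid y tip [-0.047      -0.00036148] body mid y -0.000519990738574878
```

View pics/w_last.png

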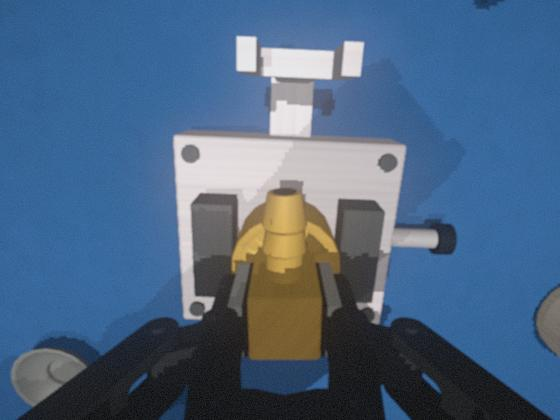

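carry_out(steps=[-0.0004, 0, 0, 0, -1, -0.0004, 0, 0, 0, -1, 0, 0, 0, 0, -1])

```text
clock: 17.65
tool_pos: [0.5023, -0.1703, 0.1526]
tool_rot: [0.009, 0.707, 0.009, -0.707]
force: [2.1, -2.0, -1.8]
finger_gap: 0.0271
```

```bash
python3 -c "
from h import *
st()"
```

```text
t 17.65 p [ 0.5023 -0.1703  0.1526] yawY -88.56 down [ 0.    -0.001 -1.   ] F [ 2.1  -2.01 -1.85] M [-0.31 -0.56 -0.03] gap 0.0271
```

The ledge now carries the seal load: Fz is just the elbow's weight. Last bit of turn.

carry_out(steps=[0.0001, 0, 0, 1, -1, 0.0001, 0, 0, 1, -1, 0, 0, 0, 0.5, -1, 0, 0, 0, 0, -1, 0, 0, 0, 0, -1])

```text
clock: 18.15
tool_pos: [0.5022, -0.1702, 0.1526]
tool_rot: [-0.006, 0.707, -0.006, -0.707]
force: [3.5, -2.2, -5.1]
finger_gap: 0.0274
```

```bash
python3 m.py
```

```text
t 18.15 p [ 0.5022 -0.1702  0.1526] yawY -91.02 down [ 0. -0. -1.] F [ 3.47 -2.24 -5.14] M [-0.6  -0.87  0.16] gap 0.0274
elbow top n 5135 x 0.03734134680055504 y -0.013850889213012427 0.013081859446117462 z [-0.01223285 -0.00204139  0.01447424]
face z [-1.20424065e-02 -1.17036019e-02 -8.29776527e-05  1.41102718e-02
  1.48257913e-02]
outlet 2966 -0.04688162880168971 -0.00016661042759907426
rim 1788 [ 0.51307995 -0.17046866  0.06604397] ((502.54229736328125, -170.4351043701172), 27.340932846069336)
saddle 1812 ((595.287353515625, -172.59124755859375), (40.3298454284668, 10.12371826171875), 88.91118621826172)
outlet tool tilt deg 2.1972739837945094 mid y tip [-0.047      -0.00046047] body mid y -0.00038451488344748257
```

Outlet at −1.0°, saddle at about −1.3° in world. Ease off the residual forces, then release and retreat upward.

carry_out(steps=[0.0004, 0.0002, -0.0004, 0, -1, 0, 0, 0, 0, -1, 0, 0, 0, 0, -0.2, 0, 0, 0, 0, 0.2, 0, 0, 0, 0, 0.4, 0, 0, 0, 0, 0.4, 0, 0, 0, 0, 0.4])

```text
clock: 18.9
tool_pos: [0.5024, -0.1703, 0.1523]
tool_rot: [0.006, -0.707, 0.006, 0.707]
force: [0.2, 0.4, -0.0]
finger_gap: 0.0597
```

carry_out(steps=[-0.005, 0, 0, 0, 0.4, -0.01, 0, 0, 0, 0.4, -0.02, 0, 0, 0, 0.4, -0.03, 0, 0, 0, 0.4, -0.03, 0, 0, 0, 0.4, -0.03, 0, 0, 0, 0.4, -0.01, 0, 0, 0, 0.4, 0, 0, 0, 0, 0.4])

```text
clock: 19.7
tool_pos: [0.5033, -0.1708, 0.289]
tool_rot: [-0.006, 0.708, -0.006, -0.706]
force: [-0.1, -0.1, -1.3]
finger_gap: 0.06
```

Run:
```python
from h import *
st();im,d,c=cap('wrist','pics/w5.png');P=pts(d,c);I=im.astype(int)
br=(d>.05)&(I[...,0]>I[...,2]+60)&(I[...,1]>I[...,2]+25)&(abs(P[...,0]-.51)<.06)&(abs(P[...,1]+.17)<.05)
q=P[br];t=q[(q[:,2]>.106)&(q[:,2]<.122)]
print('top',len(t),np.median(t[:,2]),cv2.minAreaRect((t[:,:2]*1e3).astype(np.float32)),t.mean(0))
o=q[(q[:,2]>.096)&(q[:,2]<.108)&(q[:,0]>.52)];m=t.mean(0);v=o.mean(0)-m;print('outlet',len(o),np.degrees(np.arctan2(v[1],v[0])),o[:,0].max())
x=np.round(o[:,0],3);C=np.array([[z,np.mean([o[x==z,1].max(),o[x==z,1].min()])] for z in np.unique(x) if (x==z).sum()>8]);print('line',np.degrees(np.arctan(np.polyfit(*C.T,1)[0])),C[-3:])
sd=P[(d>.05)&(P[...,2]>.08)&(P[...,2]<.108)&(P[...,0]>.57)&(P[...,0]<.62)&(abs(P[...,1]+.17)<.04)]
print('saddle',len(sd),cv2.minAreaRect((sd[:,:2]*1e3).astype(np.float32)))
im,_,_=cap('top','pics/top5.png')
```

```text
t 19.7 p [ 0.5033 -0.1708  0.289 ] yawY -91.01 down [ 0.004  0.    -1.   ] F [-0.07 -0.11 -1.31] M [-0.03 -0.    0.  ] gap 0.06
top 1320 0.11370292461007554 ((499.4911193847656, -169.25096130371094), (27.78915023803711, 27.236032485961914), 89.22686004638672) [ 0.50072147 -0.16927089  0.1134613 ]
outlet 706 -0.47541779761821806 0.5474980261112599
line 0.5243365113810744 [[ 0.545      -0.16949413]
 [ 0.546      -0.16954201]
 [ 0.547      -0.16956517]]
saddle 319 ((593.9879760742188, -172.1839141845703), (39.85417175292969, 9.961957931518555), 88.8673095703125)
```

View pics/w5.png

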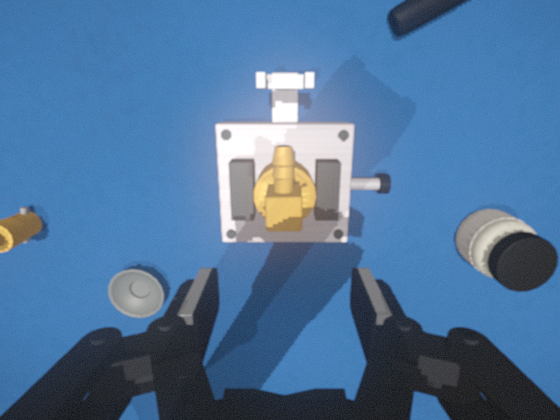

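The elbow stays seated. Its outlet at image (284,155) points at the saddle (285,80), and the gripper is clear.

```bash
python3 -c "
from h import *
st();print(bot.close_job())"
```

```text
t 19.8 p [ 0.5021 -0.17    0.2866] yawY -91.01 down [-0.001  0.001 -1.   ] F [-0.57 -0.65 -0.02] M [0.01 0.   0.04] gap 0.0601
the job is handed in; nothing more can be done
None
```

I picked up the brass elbow, set it on the port at 90° and turned it clockwise under about 7 N. The lugs dropped in at about 47–50°, 9.9 mm down onto the seal. I then turned it on, clockwise only, until the ledge carried the load and resistance rose. I let go and backed the arm off upward; the job was handed in at 19.8 s.

**Last checks**
- **Direction:** the outlet measures −0.5° to −1° and the saddle about −1.1° to −1.5°, so it is within about 1° of pointing at it, on the short side and not past it.
- **Draw-down:** the tool readings give about 2 mm, as expected. The wrist camera's depth suggests about 3 mm, so the two disagree by about 1 mm; I put that down to camera noise.
- **Forces:** the largest push I read was about 11 N, at touch-down on the lip.
- **Other objects:** I steered clear of everything else and felt no contact. I took a final top picture but did not compare it with the first.

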